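Find the stripped cover bolt and hold its terminal cover open

TASK

Each of the three terminal modules on the mounting plate has an orange cover held down by a captive bolt, and one of the bolts has lost its thread and only stands on its spring, although it looks like the others. Tap all three bolt heads from above with the fingertips, first the left one, then the middle, then the right as the robot sees them, and find the one that gives. Then swing the cover of that bolt up by at least 45 degrees and finish while still holding it open with the gripper, so that I can get at the thread; leave the screwdriver, bin, multimeter and red marker where they lie.

Things in the scene. Friction and masses are not known exactly. Their poses are not given: they have to be found in the camera images.
- mounting_plate: zinc steel plate, 140 x 224 x 3 mm, fixed on the bench, with a rail and three identical grey terminal modules on it. Origin: centre of its underside; x points away from the robot (turned by -0.15 to 0.35 rad), from the modules' bolts to their hinges; y to the left along the row, z up. The left, middle and right module stand at y = +58, 0 and -58 mm in this frame
- cover_a: orange hinged cover of one module (which place it has varies). Origin: on the hinge axis (its y axis) at the module's far end, 45.5 mm above the bench; x and z as the plate's while shut. Opens by a positive turn about y: the bolt end rises and goes back towards the hinge. Its top is level with the origin; 3.5 mm thick; 104 mm long towards -x, 52 mm wide, a 27 mm wide tongue in its last 49 mm
- cover_b: the same for another module. A cover with a sound bolt cannot move. The one whose bolt has lost its thread swings freely from 0 to a stop at 1.2 rad; its weight and a weak spring pull it shut (1 to 2 N at the bolt), it never stays open by itself
- cover_c: the same for another module. The tongue overhangs the front wall of the grey housing by 6 mm; the housing is 104 x 54 mm, its walls reach up to 42 mm above the bench
- bolt_a: captive bolt of cover_a, on its tongue, 77 mm from the hinge axis towards -x: upright knurled steel head, 16 mm across, 24 mm high, over 9 mm of spring and shank; carried by the cover. Origin: centre of the head's top, 33 mm above the cover's top face, 78.5 mm above the bench while shut; z along the bolt, up while shut
- bolt_b: the same for cover_b. A sound bolt is solid when pressed; the one that has lost its thread gives 5 mm under 1 to 3 N, is then solid, and springs back. No bolt can be pulled out of its cover, so the head can serve as the handle to lift it
- bolt_c: the same for cover_c. A head pinched with the fingers closing along the plate's y axis can turn about that axis between the pads as the cover swings up
- screwdriver_red: screwdriver with a red handle, 25 x 194 x 22 mm, loose on the bench to the right of the plate; leave it. Origin: centre of its underside
- bin_lugs: open red parts bin, 70 x 106 x 49 mm, loose on the bench behind the plate; leave it. Origin: centre of its underside
- multimeter: yellow hand multimeter, 155 x 78 x 44 mm, loose on the bench at the right; leave it. Origin: centre of its underside
- marker_red: white marker pen with a red cap, 15 x 132 x 14 mm, loose on the bench at the right; leave it. Origin: centre of its underside

How it is judged:
By the outcome, as a careful person would: the job done as asked, in the order asked, and still so for the second after the job is handed in, while the arm keeps its last pose, push and grip.
It also fails if it takes over 45 s, if anything falls off the work surface, if the arm or the gripper's body presses on something with over 40 N, if the wrist force passes 120 N, or if a joint passes its speed limit or range.

ROBOT

A 7-joint arm with a two-finger parallel gripper is mounted at the origin on a cart in front of the work surface, level with it; the furniture and walls round the work are solid. World frame = base frame: x ahead of the robot, y to its left, z up, the work surface at z = 0. Lengths are in m, angles in rad, forces in N, time in s.
With the tool pointing down it reaches from about 0.425 to 1.025 m from the base axis. Payload 9.4 kg.
Tool frame: the origin (TCP) lies at the very end of the fingers, on their centre line; the grasp point (between the pads) lies 19 mm behind it (arm.pinch_z is the distance from the TCP to the grasp point, in m); z points along the fingers, y is the line along which they close (so a half turn about z gives the same grasp; the last joint's range is limited). The gripper opens to 93 mm and grips with 3 to 60 N. Pads are 15 mm wide; open, the fingers measure 128 mm over their backs; the gripper's body (75 mm by 188 mm) begins 65 mm behind the grasp point.
Start: joints at [1.04, 0.599, -0.003, 1.599, 0.002, 0.943, -0.08], TCP at [0.318, -0.652, 0.219] pointing down, gripper open.
Joint ranges: [-2.57, 2.57], [-0.35, 1.97], [-1.29, 1.29], [0.11, 2.56], [-1.05, 4.19], [0.11, 1.86], [-2.63, 2.63]. Speed limits (rad/s): [2.22, 2.22, 3.01, 3.01, 3.14, 3.14, 3.14].

INTERFACE

Orientations are given as a unit quaternion [w, x, y, z].
In Python, from bench import arm, vision gives the robot as it stands. The module is installed in compiled form; this text tells all that it offers.
- The arm moves only by the shell command python3 -m creep 'ROWS' [FORCE]. ROWS is a JSON object of lists of equal length, an entry for each row: "gripper": the gripper's target within -1 to 1 (shut at 1, half-way at 0, fully open at -1); "offset": the shift along the tool's x, y, z in cm, a list of three; "spin": the turn about the tool's z in rad. In form: {"gripper": [gripper, ...], "offset": [[x, y, z], ...], "spin": [spin, ...]}. A call has 1 to 10 rows; each row is the pose to reach, as a shift and turn from the pose commanded when the call began, along the tool's axes at that moment; what a row does not reach only later rows make up. A row lasts 1/10 s, in which the tool goes at most 50 mm and 8.59 degrees, less where a joint would pass 70% of its speed; a pose out of reach is approached as far as the arm can. A call with a gripper value outside its range is refused whole. The fingers move at their own pace and stop on an object; FORCE is the grip in N (left out, the last holds). Time passes only in rows, so rows that repeat a pose let the fingers close. It gives the time, the measured TCP pose, the force, the opening and the grip force at its end, in the units of the state.
- arm.read_state(): the state, without advancing time (a new reading comes with each control period).
- vision.capture(name): name is "scene" or "top"; returns the picture (400x640x3 uint8, blue, green, red); there is no depth.
- vision.camera_model(name): a dict with "mtx" (3x3 intrinsics, pixels), "k1" (the pictures are not rectified: a ray, as slopes to the right and down, at radius r is drawn at 1 + k1 r^2 times it, then the intrinsics apply), "eye" and "orientation" of the camera in the world. Camera axes: x right, y up, looking along -z (the intrinsics and any distortion apply to the point x, -y, -z); pixel columns grow to the right and rows downward; lengths in m; the calibration is good to about 2 mm. A picture is of the moment at which its call begins. camera_model takes no time and is no camera call.
- arm.job_done(): hands the job in; it is judged then, once.
The state is a dict: "t": time; "q": joint angles; "joint_vel": joint speeds; "effort": joint torques, N m; "position": TCP position; "orientation": TCP orientation; "force": force on the tool from outside, world axes, zero at the start; "torque": the same for the moment, N m; "width": opening from 0.0 (shut) to 1.0 (fully open); "gripper_force": force on a finger pad.
Only numpy, scipy, OpenCV 4.12 (cv2) and the standard library are available. Lean on these libraries where they do the work, as an engineer would, in place of code of your own. Each camera call takes 0.05 s, during which the arm holds its last target. There are 200 camera calls.

## Working session

There is one attempt and no reset: what is moved stays moved. The work goes in short steps, Python scripts to look and compute and a shell command to move; the robot and the scene stay as the last step left them, time stands still between calls to the robot, and variables do not carry over. Pictures are saved under pics/ and viewed, at most 10 in all, crops included, and the job is handed in when it is done.

```bash
mkdir -p pics; python3 - <<'E'
from bench import arm, vision
import cv2
s=arm.read_state();print({k:s[k] for k in('t','position','orientation','force','width')}, arm.pinch_z)
for n in('scene','top'):
    cv2.imwrite(f'pics/{n}0.png',vision.capture(n)); print(vision.camera_model(n))
E
```

```text
{'t': 0.0, 'position': array([ 0.31761325, -0.65117141,  0.21773293]), 'orientation': array([-7.55094355e-04,  9.74357667e-01,  2.25003345e-01, -2.48909403e-04]), 'force': array([-0.16742279,  0.29075107, -1.08254876]), 'width': 0.9995745280110757} 0.0188
{'mtx': array([[411.35863777,   0.        , 321.90415141],
       [  0.        , 411.35863777, 200.70890024],
       [  0.        ,   0.        ,   1.        ]]), 'k1': -0.10050226692127942, 'eye': array([0.20178545, 0.79268473, 0.95238342]), 'orientation': array([-0.22467261, -0.08417328,  0.32911792,  0.91330087])}
{'mtx': array([[459.85846568,   0.        , 313.68652104],
       [  0.        , 459.85846568, 190.15005879],
       [  0.        ,   0.        ,   1.        ]]), 'k1': -0.04808541574991464, 'eye': array([0.36266918, 0.16345539, 1.02634796]), 'orientation': array([ 0.71447634,  0.053846  , -0.07807245, -0.6932019 ])}
```

View pics/scene0.png

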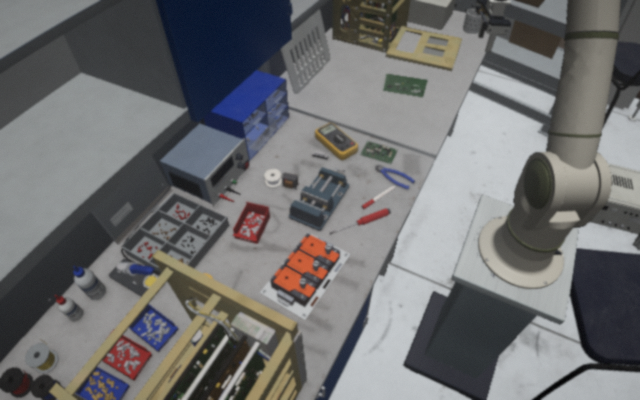

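View pics/top0.png

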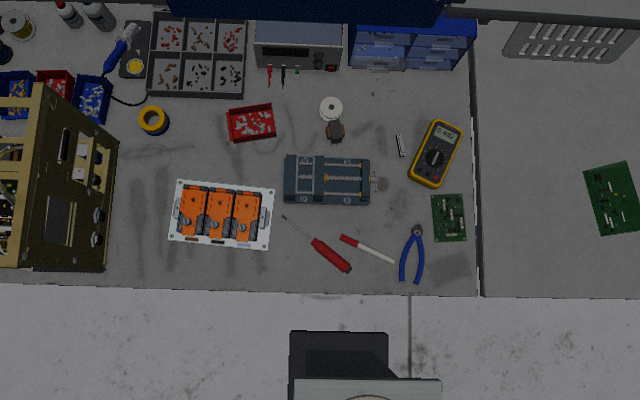

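The top view shows the plate around (222,214), with three orange covers and the bolts near their lower ends. The screwdriver is to the right at (330,255). I'll enlarge the plate.

```bash
cat > h.py <<'E'
import numpy as np, cv2
from bench import arm, vision
from scipy.spatial.transform import Rotation as R
def _c(n):
    m=vision.camera_model(n); q=m['orientation']; return m,R.from_quat([q[1],q[2],q[3],q[0]])
def dist(m): return np.array([m['k1'],0,0,0,0.])
def pix2w(n,uv,z):
    m,r=_c(n); p=cv2.undistortPoints(np.array(uv,float).reshape(-1,1,2),m['mtx'],dist(m))[:,0]
    d=r.apply(np.c_[p[:,0],-p[:,1],-np.ones(len(p))]); return m['eye']+d*((z-m['eye'][2])/d[:,2])[:,None]
def w2pix(n,P):
    m,r=_c(n); c=r.inv().apply(np.atleast_2d(P)-m['eye'])*[1,-1,-1]
    return cv2.projectPoints(c,np.zeros(3),np.zeros(3),m['mtx'],dist(m))[0][:,0]
def crop(n,x,y,w,h,k,out):
    im=vision.capture(n)[y:y+h,x:x+w]; cv2.imwrite(out,cv2.resize(im,None,fx=k,fy=k,interpolation=cv2.INTER_CUBIC))
E
python3 -c "
from h import *
crop('top',160,170,125,90,6,'pics/t1.png')"
```

```text
(no output)
```

View pics/t1.png

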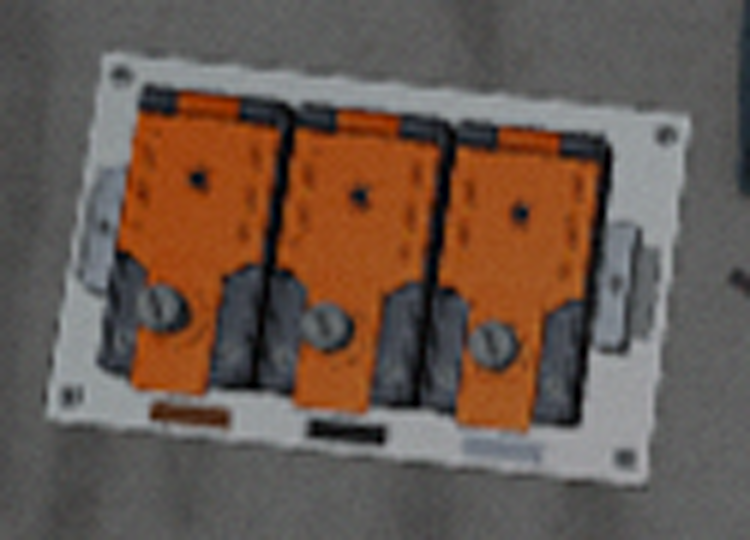

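The enlarged crop gives these plate corners: (105,55), (690,118), (645,482), (48,418). The bolt heads are at about (158,305), (325,325), (493,343).

```bash
python3 - <<'E'
from h import *
f=lambda a:np.array(a)/6.+[160,170]-.42
c=pix2w('top',f([(105,55),(690,118),(645,482),(48,418)]),.003)
b=pix2w('top',f([(157,304),(325,325),(493,343)]),.0785)
print(c.round(4));o=c.mean(0);print('o',o, 'bolts',b.round(4))
for i,j in((0,3),(1,2)):d=c[i]-c[j];print(np.arctan2(d[1],d[0]),np.hypot(*d[:2]))
for i,j in((0,1),(3,2)):d=c[i]-c[j];print(np.arctan2(-d[0],d[1]),np.hypot(*d[:2]))
d=b[0]-b[2];print(np.arctan2(-d[0],d[1]),np.hypot(*d[:2]))
s=arm.read_state();q=s['orientation'];r=R.from_quat([q[1],q[2],q[3],q[0]]);print(r.as_matrix().round(3))
E
```

```text
[[0.5725 0.4405 0.003 ]
 [0.5558 0.2193 0.003 ]
 [0.4191 0.2301 0.003 ]
 [0.4356 0.4504 0.003 ]]
o [0.49575998 0.3350842  0.003     ] bolts [[0.4704 0.3952 0.0785]
 [0.4651 0.3372 0.0785]
 [0.4608 0.2793 0.0785]]
-0.07264549648723743 0.13729728149709158
-0.07877412083002558 0.1371354009410364
-0.07541492324239694 0.22180005517746257
-0.07468117794334217 0.22095921633732388
-0.08340576979954659 0.11623192056541706
[[ 0.899  0.438 -0.001]
 [ 0.438 -0.899  0.001]
 [-0.    -0.001 -1.   ]]
```

```bash
python3 -m creep '{"gripper":[1,1,1,1,1,1,1,1,1,1],"offset":[[43.5,-34.4,-4],[43.5,-34.4,-4],[43.5,-34.4,-4],[43.5,-34.4,-4],[43.5,-34.4,-4],[43.5,-34.4,-4],[43.5,-34.4,-4],[43.5,-34.4,-4],[43.5,-34.4,-4],[43.5,-34.4,-4]],"spin":[0,0,0,0,0,0,0,0,0,0]}' 20; python3 -c "
from h import *
s=arm.read_state();print(s['q'].round(3) if hasattr(s['q'],'round') else s['q'],s['t'],s['orientation'])"
```

```text
t: 1.15
position: [0.5343, -0.2002, 0.2547]
orientation: [0.0, 0.974, 0.225, -0.0]
force: [0.2, -0.3, -0.4]
width: 0.188
gripper_force: 0.0
[ 0.3    0.374 -0.056  1.917  0.027  0.852 -0.887] 1.15 [ 5.46710604e-05  9.74371536e-01  2.24944673e-01 -2.56021952e-05]
```

```bash
python3 -m creep '{"gripper":[1,1,1,1,1,1,1,1,1,1],"offset":[[20.3,-56.3,0],[20.3,-56.3,0],[20.3,-56.3,0],[20.3,-56.3,0],[20.3,-56.3,0],[20.3,-56.3,0],[20.3,-56.3,0],[20.3,-56.3,0],[20.3,-56.3,0],[20.3,-56.3,0]],"spin":[-0.15,-0.3,-0.45,-0.6,-0.75,-0.9,-1.05,-1.2,-1.35,-1.5]}'; python3 -m creep '{"gripper":[1,1,1,1,1,1,1,1],"offset":[[0,0,0],[0,0,0],[0,0,0],[0,0,0],[0,0,0],[0,0,0],[0,0,0],[0,0,0]],"spin":[-0.15,-0.3,-0.45,-0.6,-0.75,-0.9,-1.05,-1.11]}'
cat >goto.py <<'E'
import sys
from h import *
t=np.array(eval(sys.argv[1])); s=arm.read_state();q=s['orientation'];r=R.from_quat([q[1],q[2],q[3],q[0]])
m=r.as_matrix(); print('q',np.round(s['q'],2),'t',s['t'],'pos',np.round(s['position'],4),'F',np.round(s['force'],1),'xyaw',np.arctan2(m[1,0],m[0,0]).round(3),'down',m[:,2].round(3))
print('offset cm',((t-s['position'])@m*100).round(2))
E
python3 goto.py '[.4704,.3952,.12]'
```

```text
t: 2.15
position: [0.4795, 0.2968, 0.2546]
orientation: [0.0, 0.557, 0.83, 0.0]
force: [1.1, -0.4, 0.4]
width: 0.005
gripper_force: 0.0
t: 2.95
position: [0.48, 0.2947, 0.2543]
orientation: [-0.0, 0.036, 0.999, -0.0]
force: [-0.7, 0.4, -0.2]
width: 0.006
gripper_force: 0.0
q [-0.07  0.47 -0.82  1.9   0.42  0.95  0.4 ] t 2.95 pos [0.48   0.2947 0.2543] F [-0.7  0.4 -0.2] xyaw 3.069 down [-0.001 -0.    -1.   ]
offset cm [ 1.68  9.96 13.42]
```

```bash
python3 -m creep '{"gripper":[1,1,1,1,1,1,1,1],"offset":[[1.7,5,0],[1.7,9.95,3],[1.7,9.95,8],[1.7,9.95,11],[1.7,9.95,13.5],[1.7,9.95,14.5],[1.7,9.95,14.5],[1.7,9.95,14.5]],"spin":[0,0,0,0,0,0,0,0]}'; python3 goto.py '[.4704,.3952,.0785]'; python3 -c "
from h import *
crop('top',150,160,125,90,6,'pics/t2.png');crop('scene',240,200,120,90,6,'pics/s2.png')
a=cv2.imread('pics/t2.png');b=cv2.imread('pics/s2.png');cv2.imwrite('pics/c2.png',cv2.resize(np.vstack([a,cv2.resize(b,(750,562))]),(408,600)))
print(w2pix('scene',[[.4704,.3952,.0785]]),w2pix('top',[[.4704,.3952,.0785]]))"
```

```text
t: 3.75
position: [0.4712, 0.396, 0.1106]
orientation: [0.0, 0.039, 0.999, 0.0]
force: [0.1, -0.5, 0.8]
width: 0.002
gripper_force: 0.0
q [-0.35  0.69 -0.68  1.92  0.62  0.75  0.1 ] t 3.75 pos [0.4712 0.396  0.1106] F [ 0.1 -0.5  0.8] xyaw 3.064 down [ 0.001  0.001 -1.   ]
offset cm [ 0.07 -0.08  3.21]
[[302.02285032 281.12373163]] [[185.72882695 220.2638201 ]]
```

View pics/s2.png

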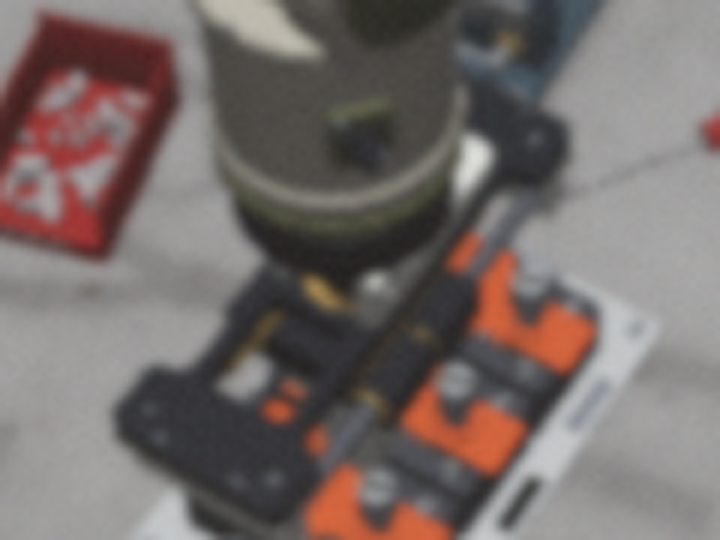

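The side view shows the left bolt head at about (378,487) in the crop; I predicted (372,487), so the position is good. The fingertips are hidden by the gripper body, so I'll check the projected TCP and the top crop.

```bash
python3 -c "
from h import *
s=arm.read_state();p=s['position'];q=s['orientation'];m=R.from_quat([q[1],q[2],q[3],q[0]]).as_matrix()
L=[p]+[p-m[:,2]*.084+m[:,1]*k for k in(-.094,0,.094)]+[p-m[:,2]*.084+m[:,0]*k for k in(-.094,.094)]
print(((w2pix('scene',L)-[240,200])*6).round(),((w2pix('top',L)-[150,160])*6).round())"
```

```text
[[365. 446.]
 [494. 152.]
 [355. 330.]
 [200. 528.]
 [147. 216.]
 [578. 452.]] [[ 189.  346.]
 [ 430.  346.]
 [ 121.  312.]
 [-186.  277.]
 [ 171.   11.]
 [  71.  624.]]
```

View pics/t2.png

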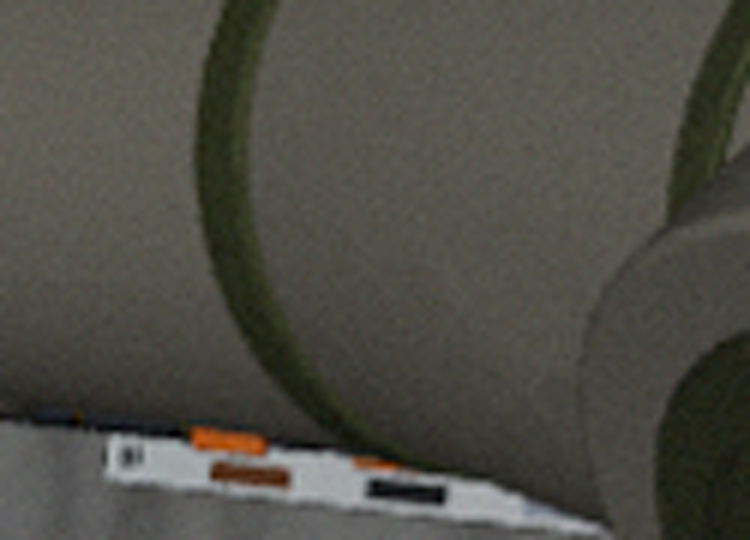

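The top camera is now blocked by the arm. In the side view the gripper sits over the left bolt, as computed, so I'll tap it.

```bash
for i in 1; do python3 -m creep '{"gripper":[1,1,1,1,1],"offset":[[0,0,1.5],[0,0,2.5],[0,0,3.0],[0,0,3.0],[0,0,3.0]],"spin":[0,0,0,0,0]}'; python3 -m creep '{"gripper":[1,1,1],"offset":[[0,0,0.2],[0,0,0.4],[0,0,0.4]],"spin":[0,0,0]}';python3 -m creep '{"gripper":[1,1],"offset":[[0,0,0.2],[0,0,0.2]],"spin":[0,0]}'; done
```

```text
t: 4.35
position: [0.4706, 0.3955, 0.0791]
orientation: [-0.0, 0.039, 0.999, -0.0]
force: [0.5, -0.2, 0.2]
width: 0.002
gripper_force: 0.0
t: 4.65
position: [0.4708, 0.3956, 0.0787]
orientation: [0.001, 0.039, 0.999, -0.0]
force: [-6.4, -9.5, 37.1]
width: 0.007
gripper_force: 18.6
t: 4.85
position: [0.4708, 0.3956, 0.0786]
orientation: [0.002, 0.039, 0.999, -0.0]
force: [-9.7, -14.0, 57.4]
width: 0.009
gripper_force: 28.6
```

Left is solid (57 N without giving). On to the middle.

```bash
python3 -m creep '{"gripper":[1,1,1,1,1,1,1],"offset":[[0,0,-2],[0,0,-3],[0,-3,-3],[0,-5.8,-3],[0,-5.8,-3],[0,-5.8,-3],[0,-5.8,-3]],"spin":[0,0,0,0,0,0,0]}'; python3 goto.py '[.4655,.3373,.0795]'
```

```text
t: 5.55
position: [0.4664, 0.3388, 0.1035]
orientation: [-0.0, 0.039, 0.999, 0.001]
force: [-0.1, 0.2, -0.1]
width: 0.005
gripper_force: 0.0
q [-0.28  0.66 -0.67  2.01  0.65  0.69  0.13] t 5.55 pos [0.4664 0.3388 0.1035] F [-0.1  0.2 -0.1] xyaw 3.064 down [-0.     0.001 -1.   ]
offset cm [ 0.07 -0.16  2.4 ]
```

```bash
python3 -m creep '{"gripper":[1,1,1,1,1],"offset":[[0,-0.1,1.5],[0,-0.1,2.2],[0,-0.1,2.4],[0,-0.1,2.4],[0,-0.1,2.4]],"spin":[0,0,0,0,0]}'; python3 -m creep '{"gripper":[1,1,1],"offset":[[0,0,0.2],[0,0,0.3],[0,0,0.3]],"spin":[0,0,0]}'
```

```text
t: 6.05
position: [0.4657, 0.3369, 0.0789]
orientation: [-0.0, 0.039, 0.999, -0.0]
force: [-0.6, 0.5, -0.8]
width: 0.002
gripper_force: 0.0
t: 6.35
position: [0.4659, 0.337, 0.0787]
orientation: [0.001, 0.039, 0.999, -0.0]
force: [-6.8, -6.2, 33.2]
width: 0.01
gripper_force: 16.7
```

Middle is solid too. Now the right.

```bash
python3 -m creep '{"gripper":[1,1,1,1,1,1,1],"offset":[[0,0,-2],[0,0,-2.8],[0,-3,-2.8],[0,-5.8,-2.8],[0,-5.8,-2.8],[0,-5.8,-2.8],[0,-5.8,-2.8]],"spin":[0,0,0,0,0,0,0]}'; python3 goto.py '[.461,.2794,.0795]'
```

```text
t: 7.05
position: [0.4619, 0.28, 0.1045]
orientation: [0.0, 0.039, 0.999, 0.001]
force: [0.4, 0.4, -0.0]
width: 0.004
gripper_force: 0.0
q [-0.19  0.63 -0.68  2.09  0.66  0.64  0.18] t 7.05 pos [0.4619 0.28   0.1045] F [ 0.4  0.4 -0. ] xyaw 3.064 down [ 0.     0.001 -1.   ]
offset cm [ 0.08 -0.07  2.5 ]
```

```bash
python3 -m creep '{"gripper":[1,1,1,1,1],"offset":[[0,0,1.5],[0,0,2.3],[0,0,2.5],[0,0,2.5],[0,0,2.5]],"spin":[0,0,0,0,0]}'; python3 -m creep '{"gripper":[1,1,1],"offset":[[0,0,0.2],[0,0,0.35],[0,0,0.35]],"spin":[0,0,0]}'; python3 -m creep '{"gripper":[1,1],"offset":[[0,0,0.2],[0,0,0.2]],"spin":[0,0]}'
```

```text
t: 7.55
position: [0.4615, 0.2791, 0.0795]
orientation: [-0.0, 0.039, 0.999, -0.0]
force: [0.1, 0.8, -0.2]
width: 0.002
gripper_force: 0.0
t: 7.85
position: [0.4618, 0.2791, 0.0762]
orientation: [0.0, 0.039, 0.999, 0.0]
force: [-0.5, 0.6, 1.8]
width: 0.008
gripper_force: 0.9
t: 8.05
position: [0.4618, 0.2791, 0.0741]
orientation: [0.0, 0.039, 0.999, 0.0]
force: [-0.3, 0.4, 2.0]
width: 0.005
gripper_force: 1.2
```

The right bolt gives (about 4 mm under 2 N). I'll go up, open partway and come down round its head.

```bash
python3 -m creep '{"gripper":[1,1,0.15,0.15,0.15,0.15,0.15,0.15,0.15,0.15],"offset":[[0,0,-1.5],[0,0,-2.5],[0,0,-2.5],[0,0,-2.5],[0,0,-2.5],[0,0,-2.5],[0,0,-2.5],[0,0,-2.5],[0,0,-2.5],[0,0,-2.5]],"spin":[0,0,0,0,0,0,0,0,0,0]}'; python3 goto.py '[.461,.2793,.0505]'; python3 -c "
from h import *
crop('scene',240,200,120,90,6,'pics/s3.png')"
```

```text
t: 9.05
position: [0.4616, 0.2789, 0.099]
orientation: [-0.0, 0.039, 0.999, -0.0]
force: [-0.2, 0.7, -0.1]
width: 0.427
gripper_force: 0.0
q [-0.19  0.63 -0.67  2.1   0.67  0.63  0.17] t 9.05 pos [0.4616 0.2789 0.099 ] F [-0.2  0.7 -0.1] xyaw 3.064 down [-0. -0. -1.]
offset cm [0.07 0.04 4.85]
```

View pics/s3.png

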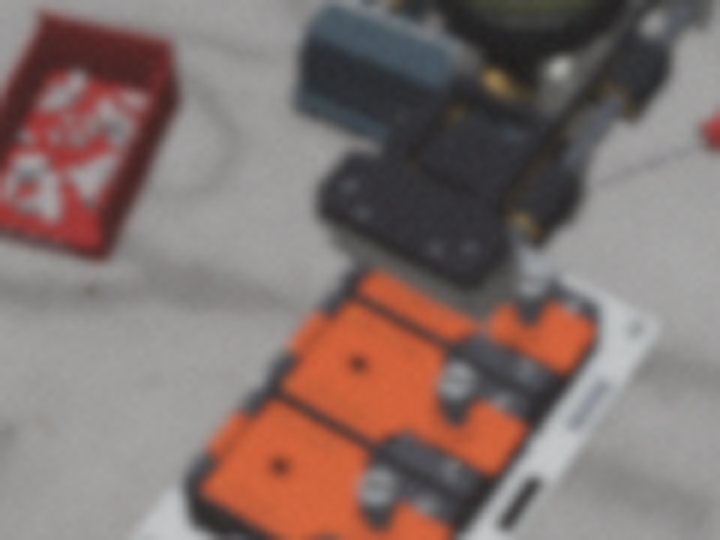

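The gripper is open above the right head, seen at (532,280) in the crop. Both neighbouring heads are clear, so I'll descend and grip.

```bash
python3 -m creep '{"gripper":[0.15,0.15,0.15,0.15,0.15],"offset":[[0.1,0,1.5],[0.1,0,3],[0.1,0,4.3],[0.1,0,4.7],[0.1,0,4.7]],"spin":[0,0,0,0,0]}' && python3 -m creep '{"gripper":[1,1,1,1,1,1,1],"offset":[[0,0,0],[0,0,0],[0,0,0],[0,0,0],[0,0,0],[0,0,0],[0,0,0]],"spin":[0,0,0,0,0,0,0]}' 30; python3 goto.py '[.461,.2793,.0505]'
```

```text
t: 9.6
position: [0.4604, 0.2789, 0.0516]
orientation: [-0.0, 0.039, 0.999, -0.0]
force: [0.6, -0.6, 0.2]
width: 0.422
gripper_force: 0.0
t: 10.3
position: [0.4608, 0.2781, 0.052]
orientation: [-0.0, 0.039, 0.999, -0.001]
force: [-0.2, -4.4, 1.5]
width: 0.164
gripper_force: 30.0
q [-0.25  0.69 -0.59  2.13  0.76  0.54  0.08] t 10.3 pos [0.4608 0.2781 0.052 ] F [-0.2 -4.4  1.5] xyaw 3.063 down [-0.    -0.001 -1.   ]
offset cm [-0.01  0.12  0.15]
```

Gripped the head (15.3 mm). Now I'll follow the hinge arc.

```bash
python3 -m creep '{"gripper":[1,1,1,1,1,1,1,1],"offset":[[-0.14,-0.05,-0.4],[-0.29,-0.08,-0.76],[-0.47,-0.08,-1.12],[-0.66,-0.08,-1.48],[-0.87,-0.08,-1.82],[-1.09,-0.08,-2.16],[-1.09,-0.08,-2.16],[-1.09,-0.08,-2.16]],"spin":[0,0,0,0,0,0,0,0]}' 30;  python3 goto.py '[.461,.2793,.0505]'
```

```text
t: 11.1
position: [0.471, 0.2773, 0.0739]
orientation: [-0.0, 0.039, 0.999, -0.0]
force: [-5.4, -2.0, -1.3]
width: 0.163
gripper_force: 30.0
q [-0.21  0.67 -0.63  2.1   0.71  0.59  0.14] t 11.1 pos [0.471  0.2773 0.0739] F [-5.4 -2.  -1.3] xyaw 3.064 down [-0.001 -0.    -1.   ]
offset cm [1.01 0.12 2.34]
```

```bash
python3 -m creep '{"gripper":[1,1,1,1,1,1,1,1],"offset":[[-0.25,0,-0.32],[-0.5,0,-0.64],[-0.78,0,-0.93],[-1.07,0,-1.22],[-1.37,0,-1.48],[-1.68,0,-1.75],[-1.68,0,-1.75],[-1.68,0,-1.75]],"spin":[0,0,0,0,0,0,0,0]}';  python3 goto.py '[.461,.2793,.0505]'
```

```text
t: 11.9
position: [0.4878, 0.276, 0.0916]
orientation: [-0.0, 0.039, 0.999, -0.0]
force: [-4.7, -1.1, 1.3]
width: 0.164
gripper_force: 30.0
q [-0.17  0.66 -0.66  2.06  0.68  0.65  0.2 ] t 11.9 pos [0.4878 0.276  0.0916] F [-4.7 -1.1  1.3] xyaw 3.064 down [-0. -0. -1.]
offset cm [2.7  0.12 4.11]
```

Forces stay low. From 0.6 rad on to about 1.0 rad.

```bash
python3 -m creep '{"gripper":[1,1,1,1,1,1,1,1,1,1],"offset":[[-0.33,0,-0.24],[-0.67,0,-0.46],[-1.02,0,-0.66],[-1.38,0,-0.84],[-1.75,0,-1.0],[-2.12,0,-1.16],[-2.5,0,-1.29],[-2.9,0,-1.41],[-2.9,0,-1.41],[-2.9,0,-1.41]],"spin":[0,0,0,0,0,0,0,0,0,0]}';  python3 goto.py '[.461,.2793,.0505]'; python3 -c "
from h import *
crop('scene',240,180,120,90,6,'pics/s4.png')"
```

```text
t: 12.9
position: [0.5172, 0.2737, 0.106]
orientation: [0.0, 0.039, 0.999, -0.0]
force: [-5.8, -3.5, 3.7]
width: 0.162
gripper_force: 30.0
q [-0.13  0.67 -0.68  1.99  0.65  0.71  0.27] t 12.9 pos [0.5172 0.2737 0.106 ] F [-5.8 -3.5  3.7] xyaw 3.064 down [ 0. -0. -1.]
offset cm [5.65 0.12 5.55]
```

View pics/s4.png

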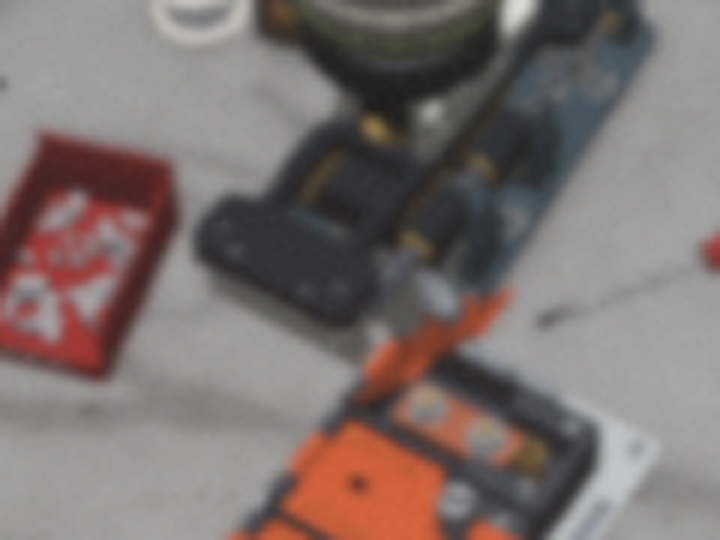

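The right cover stands steeply open, running from (370,380) to (500,300), with its head in the fingers and the interior visible. The TCP travel of 57 mm forward and 54 mm up matches about 1.0 rad (57°). The bin and screwdriver haven't moved.

```bash
python3 -c "
from bench import arm
print(arm.job_done())"
```

```text
the job is handed in; nothing more can be done
None
```

I tapped the left, middle and right bolts in that order: left and middle were solid and the right one gave, so the right cover is now held open at about 57° by its bolt head, and I handed the job in with nothing else touched.

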